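Start the ultrasonic bath from its control deck

TASK

Start the ultrasonic bath with closed fingers, by pressing its controls in this order: first press the raised end of the rocker switch until it has tipped fully over, then push the square latching key fully down (it stays down), then press the round button fully in and let it come back out. Only touch and press, grasp and lift nothing; do not press the key or the button before their turn, and leave the timer dial, the beaker, the bottle and the loose cap as they are. Finish clear of everything.

Things in the scene. Friction and masses are not known exactly. Their poses are not given: they have to be found in the camera images.
- bath: Bench ultrasonic bath, fixed. Origin on the bench under the centre of its level grey control deck (210 x 180 mm, 75 mm high); x points away from the robot at yaw 0. The blue steel-lidded tank (240 x 235 mm, 120 mm high) adjoins on the +y side. Four controls, black plastic in white bezels up to 12 mm high, stand in the deck's corners, 90 mm (x) by 80 mm (y) apart; which is where varies.
- rocker_press (a point): Where to press the rocker: on top of its raised end, 22 mm from the pivot, 8 mm from the end. The rocker is a black 60 x 26 mm paddle in a 72 x 38 mm bezel, long way within 0.15 rad of the bath's x. The raised end is the +x one (away from the robot), with a thin white cross rib. This point turns with it: about 28 mm above the deck at first, 18 mm once tipped.
- rocker (a joint): Tilt of the rocker, rad: 0 = raised end up (off), 0.44 = that end fully down (on), a hard stop. It has friction only (0.03 N m: 1.5 N at the press point, up to 5 N under a wide fingertip) and stays where left. A level fingertip 20 mm long, centred on the press point, is about 20 mm above the deck when it is fully over.
- key_top (a point): Centre of the top of the square latching key: a black 36 x 36 mm key in a 50 x 50 mm white bezel, its top 22 mm above the deck when up and 16 mm when down. It moves with the key.
- key (a joint): How far the square key is pushed down, m: near 0 = up, 0.006 = fully down, a hard stop. It yields at about 2.5 N and stays where it is left.
- start_top (a point): Centre of the top of the round start button: a black disc 30 mm across in a round white bezel 46 mm across, its top 22 mm above the deck when out and 16 mm when in. It moves with the button.
- start (a joint): How far the round button is pressed down, m: 0 = out, 0.006 = fully in, a hard stop. A spring brings it back: 1.5 N starts it, 5 N holds it fully in.
- dial_mark (a point): A point on the timer dial, 14 mm off its axis, that turns with it. The dial is a black round knob with a bar grip, 36 mm across, on a white base 60 mm across; it stands 44 mm above the deck. Leave alone.
- beaker: Loose glass beaker, 68 mm across, 90 mm high, standing on the bench on the -y side of the deck. Origin at the centre of its underside. Leave alone.
- bottle: Loose white wide-necked bottle, 60 mm across, 130 mm high, standing on the bench on the -y side of the deck. Origin at the centre of its underside. Leave alone.
- cap: Loose white screw cap, 52 mm across, 14 mm high, lying on the tank's lid. Origin at the centre of its underside. Leave alone.

How it is judged:
By the outcome, as a careful person would: the job done as asked, in the order asked, and still so for the second after the job is handed in, with the robot touching nothing.
It also fails if it takes over 42 s, if anything falls off the work surface, if the arm or the gripper's body presses on something with over 40 N, if the wrist force passes 120 N, or if a joint passes its speed limit or range.

ROBOT

A 7-joint arm with a two-finger parallel gripper is mounted at the origin on the work surface. World frame = base frame: x ahead of the robot, y to its left, z up, the work surface at z = 0. Lengths are in m, angles in rad, forces in N, time in s.
With the tool pointing down it reaches from about 0.425 to 0.875 m from the base axis. Payload 4.7 kg.
Tool frame: the origin (TCP) lies midway between the tips of the shut fingers; the grasp point (between the pads) lies 19 mm behind it (grip_point_offset is the distance from the TCP to the grasp point, in m); z points along the fingers, y is the direction in which the jaws open and shut (so a half turn about z gives the same grasp; the last joint's range is limited). The gripper opens to 87 mm and grips with 3 to 60 N. Pads are 19 mm wide; open, the fingers measure 117 mm over their backs; the gripper's body (75 mm by 190 mm) begins 51 mm behind the grasp point.
Start: joints at [-1.144, 0.321, -0.07, 1.45, 0.023, 1.371, -0.057], TCP at [0.261, 0.595, 0.223] pointing down, gripper open.
Joint ranges: [-2.86, 2.86], [-0.3, 2.09], [-1.38, 1.24], [0.06, 2.45], [-1.56, 4.7], [0.09, 2.05], [-2.69, 2.69]. Speed limits (rad/s): [2.57, 2.57, 3.14, 3.14, 3.14, 3.14, 3.14].

INTERFACE

Orientations are given as a unit quaternion [x, y, z, w].
In Python, from workcell import observe, read_camera, camera_params, sign_off, grip_point_offset gives the robot as it stands.
- The arm moves only by the tool play_rows, never from a script. Its argument "moves" is a list of rows, each a list of 3 entries, a list of its own where there are three numbers: the shift along the tool's x, y, z in mm, then the turn about the tool's z in rad, then the opening, from 0 (shut) to 1 (fully open). A call has 1 to 5 rows; each row is the pose to reach, as a shift and turn from the pose commanded when the call began, along the tool's axes at that moment; what a row does not reach only later rows make up. A row lasts 1/12 s, in which the tool goes at most 41.7 mm and 7.16 degrees, less where a joint would pass 70% of its speed; a pose out of reach is approached as far as the arm can. A call with a gripper value outside its range is refused whole. The fingers move at their own pace and stop on an object; "grip_force" is the grip in N (left out, the last holds). Time passes only in rows, so rows that repeat a pose let the fingers close. It gives the time, the measured TCP pose, the force and the opening at its end, in the units of the state.
- observe(): the state, without advancing time (a new reading comes with each control period).
- read_camera(name): name is "side" or "top"; returns the picture (400x640x3 uint8, blue, green, red); there is no depth.
- camera_params(name): a dict with "intrinsics" (3x3 intrinsics, pixels), "eye" and "orientation" of the camera in the world. Camera axes: x right, y up, looking along -z (the intrinsics and any distortion apply to the point x, -y, -z); pixel columns grow to the right and rows downward; lengths in m; the calibration is good to about 2 mm. A picture is of the moment at which its call begins. camera_params takes no time and is no camera call.
- sign_off(): hands the job in, once; it reports no verdict.
The state is a dict: "time": time; "qpos": joint angles; "dq": joint speeds; "tau": joint torques, N m; "tcp_pos": TCP position; "orientation": TCP orientation; "contact_force": force on the tool from outside, world axes, zero at the start; "wrist_torque": the same for the moment, N m; "width": finger opening in m.
Only numpy, scipy, OpenCV 4.12 (cv2) and the standard library are available. Lean on these libraries where they do the work, as an engineer would, in place of code of your own. Each camera call takes 0.05 s, during which the arm holds its last target.

## Working session

There is one attempt and no reset: what is moved stays moved. The work goes in short steps, Python scripts to look and compute and a tool call to move; the robot and the scene stay as the last step left them, time stands still between calls to the robot, and variables do not carry over. Pictures are saved under pics/ and viewed, and the job is handed in when it is done.

Besides the shell and the picture viewer there is one more tool, called after "Request:" as name(argument=value, ...) on one line, values as JSON. play_rows: Moves the arm, as the interface text tells. Its arguments: {"type":"object","properties":{"moves":{"type":"array"},"grip_force":{"type":"number"}},"required":["moves"]}

```bash
mkdir -p pics; ls
python3 - <<'E'
from workcell import *
import cv2
s=observe();print(s)
print(grip_point_offset if not callable(grip_point_offset) else grip_point_offset())
for n in("top","side"):
    cv2.imwrite(f"pics/{n}0.png",read_camera(n));print(n,camera_params(n))
E
```

```text
pics
{'time': 0.0, 'qpos': array([-1.1439179 ,  0.32185361, -0.0701077 ,  1.45165675,  0.02260879,
        1.37079291, -0.05688114]), 'dq': array([-0.00109216,  0.00037718,  0.00028371, -0.00120092,  0.00110174,
       -0.0006876 , -0.0009139 ]), 'tau': array([ 6.15458430e-05, -4.91287315e+01, -4.03723642e-01, -3.12531531e+01,
       -6.38803001e-02,  4.33986972e-02,  1.63577861e-04]), 'tcp_pos': array([0.2605678 , 0.59489094, 0.22145098]), 'orientation': array([ 2.04891475e-01,  9.78784225e-01, -9.49945113e-04, -1.48699873e-04]), 'contact_force': array([ 0.41678718,  0.95135911, -0.46443402]), 'wrist_torque': array([-0.07891246, -0.01968603,  0.00367349]), 'width': 0.08683202631151299}
0.0187
top {'intrinsics': array([[447.35507945,   0.        , 324.80210426],
       [  0.        , 447.35507945, 199.21116637],
       [  0.        ,   0.        ,   1.        ]]), 'eye': array([0.47336101, 0.08327149, 1.18403011]), 'orientation': array([-0.02357072,  0.02717228,  0.71141567, -0.7018503 ])}
side {'intrinsics': array([[391.56721729,   0.        , 319.61121679],
       [  0.        , 391.56721729, 203.45323733],
       [  0.        ,   0.        ,   1.        ]]), 'eye': array([ 0.30626382, -0.43488703,  0.81957129]), 'orientation': array([ 0.31791651, -0.07689996, -0.2166434 ,  0.91982668])}
```

View pics/top0.png

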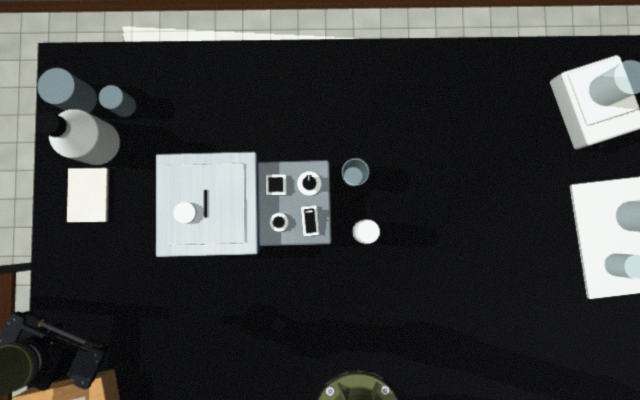

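View pics/side0.png

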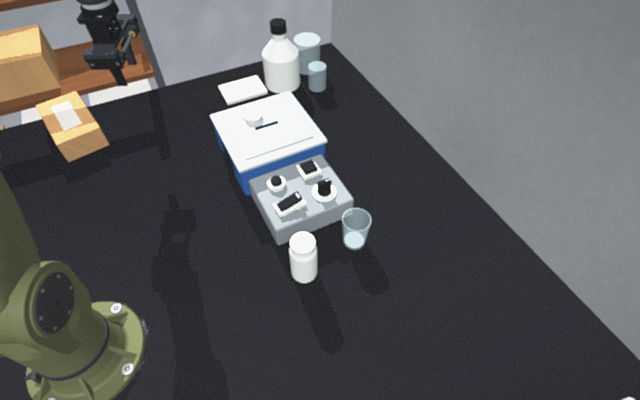

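The top view shows the deck at about (258–330, 162–245). The rocker is at (310,220), the round button at (279,222), the key at (276,184) and the dial at (309,183). Next I measure them.

```bash
cat > h.py <<'E'
import numpy as np, cv2
from scipy.spatial.transform import Rotation as R
from workcell import *
def ray(n,u,v):
    p=camera_params(n);K=p["intrinsics"]
    d=np.array([(u-K[0,2])/K[0,0],-(v-K[1,2])/K[1,1],-1.])
    return np.array(p["eye"]),R.from_quat(p["orientation"]).apply(d)
def plane(n,u,v,z):
    e,d=ray(n,u,v);return (e+d*(z-e[2])/d[2])
def proj(n,P):
    p=camera_params(n);c=R.from_quat(p["orientation"]).inv().apply(np.array(P)-p["eye"])
    K=p["intrinsics"];return np.array([K[0,2]+K[0,0]*c[0]/-c[2],K[1,2]-K[1,1]*c[1]/-c[2]])
E
python3 - <<'E'
from h import *
im=cv2.imread("pics/top0.png")
cv2.imwrite("pics/topz.png",cv2.resize(im[150:260,235:395],None,fx=5,fy=5,interpolation=cv2.INTER_CUBIC))
s=cv2.imread("pics/side0.png")
cv2.imwrite("pics/sidez.png",cv2.resize(s[145:245,240:370],None,fx=6,fy=6,interpolation=cv2.INTER_CUBIC)[:600])
g=im.min(axis=2).copy()
# bezel masks (bright) in deck region
m=((g>150)*255).astype(np.uint8);m[:, :261]=0;m[:,328:]=0;m[:163]=0;m[243:]=0
cs,_=cv2.findContours(m,cv2.RETR_EXTERNAL,cv2.CHAIN_APPROX_NONE)
for c in cs:
    if cv2.contourArea(c)<60: continue
    r=cv2.minAreaRect(c);P=plane("top",*r[0],.087)
    print("bezel",np.round(r[0],1),np.round(r[1],1),round(r[2],1),P.round(4))
hsv=cv2.cvtColor(im,cv2.COLOR_BGR2HSV)
for v,u in [(200,295),(235,290),(170,295),(240,325)]: print(im[v,u])
m=((g<50)*255).astype(np.uint8);m[:, :261]=0;m[:,326:]=0;m[:165]=0;m[241:]=0
cs,_=cv2.findContours(m,cv2.RETR_EXTERNAL,cv2.CHAIN_APPROX_NONE)
for c in cs:
    if cv2.contourArea(c)<30: continue
    r=cv2.minAreaRect(c);print("black",np.round(r[0],1),np.round(r[1],1),round(r[2],1),plane("top",*r[0],.097).round(4))
# deck corners
for uv in [(258,162),(328,161),(330,243),(258,245)]: print(plane("top",*uv,.075).round(4))
E
```

```text
bezel [291.  236.5] [10.5 19.6] 80.5 [0.462 0.161 0.087]
bezel [278.8 220. ] [17.7 22.5] 8.7 [0.5025 0.1905 0.087 ]
bezel [308.5 220.4] [32.2 17.3] 85.4 [0.5007 0.1177 0.087 ]
bezel [275.5 183. ] [22. 19.] 90.0 [0.5939 0.1981 0.087 ]
bezel [304.  179.5] [33. 44.] 90.0 [0.6016 0.1278 0.087 ]
[165 159 149]
[166 162 149]
[161 154 143]
[167 161 150]
black [278.5 221.5] [9. 9.] 90.0 [0.4988 0.1903 0.097 ]
black [309.9 221.8] [18.8  8.5] 83.3 [0.497  0.1141 0.097 ]
black [275. 184.] [12. 12.] 90.0 [0.5903 0.1982 0.097 ]
black [309.  182.5] [11. 12.] 90.0 [0.5929 0.1152 0.097 ]
[0.6485 0.2427 0.075 ]
[0.6488 0.0678 0.075 ]
[0.4445 0.0657 0.075 ]
[0.4421 0.2433 0.075 ]
```

View pics/topz.png

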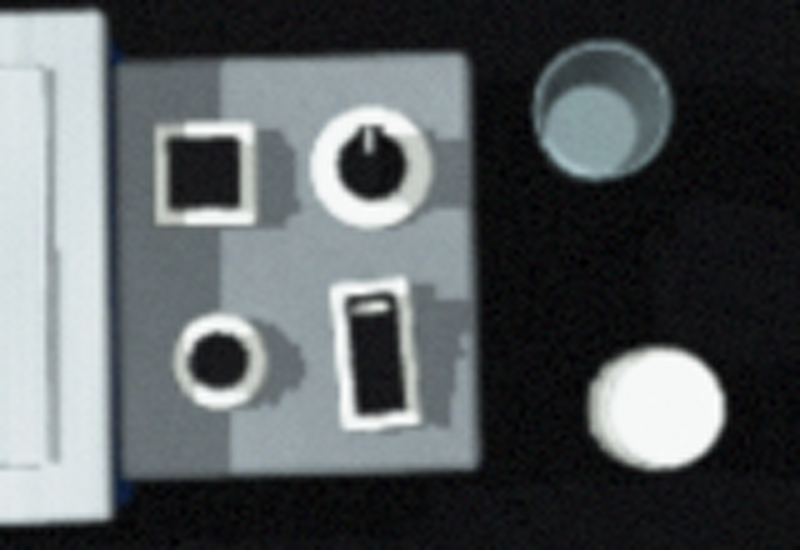

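View pics/sidez.png

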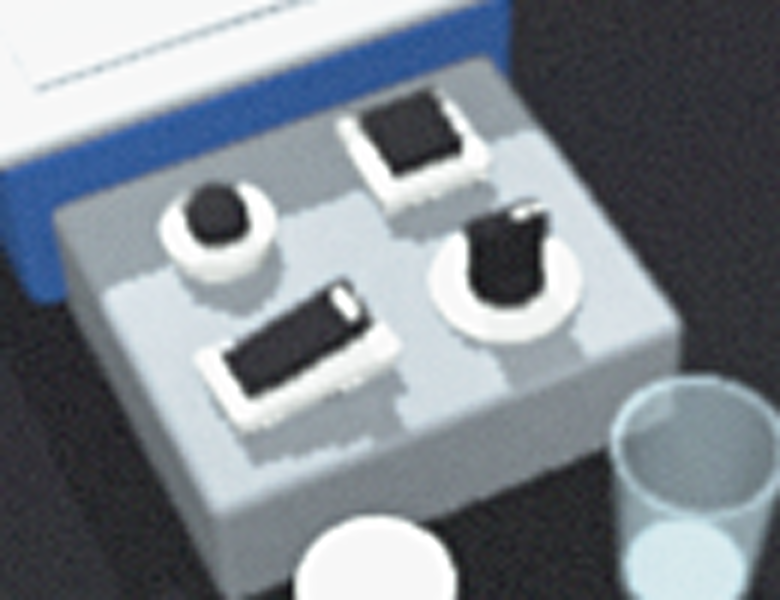

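```bash
cat >> h.py <<'E'
def tool():
    s=observe();r=R.from_quat(s["orientation"]).as_matrix();return s,r
def to(P):
    s,r=tool();return (r.T@(np.array(P)-s["tcp_pos"])*1000).round(1)
E
python3 - <<'E'
from h import *
z=lambda x,y:(235+(x+.5)/5-.5,150+(y+.5)/5-.5)
sz=lambda x,y:(240+(x+.5)/6-.5,145+(y+.5)/6-.5)
def tri(a,b):
    e1,d1=ray("top",*a);e2,d2=ray("side",*b)
    A=np.c_[d1,-d2];t=np.linalg.lstsq(A,e2-e1,rcond=None)[0]
    p,q=e1+d1*t[0],e2+d2*t[1];return ((p+q)/2).round(4),round(np.linalg.norm(p-q)*1000,1)
print("start tri",tri(z(219,360),sz(215,212)),"key tri",tri(z(205,173),sz(412,131)),"rib",tri(z(370,303),sz(345,301)))
print("planes start",plane("side",*sz(215,212),.097),plane("top",*z(219,360),.097),"key",plane("side",*sz(412,131),.097),plane("top",*z(205,173),.097))
c=[plane("top",*z(*p),.087) for p in [(330,285),(407,277),(420,422),(343,430)]]
d=(c[0]+c[1]-c[2]-c[3])/2;print("bezel",np.mean(c,0),np.linalg.norm(d),np.linalg.norm(c[0]-c[1]),np.arctan2(d[1],d[0]))
cs=[plane("side",*sz(*p),.087) for p in [(195,352),(350,280),(402,335),(238,412)]]
print(np.mean(cs,0))
# side: bezel corners
s,r=tool();print(r.round(3))
for f,uv in [("bathcorners",0)]:
    k=[plane("top",*z(*p),.075) for p in [(118,60),(468,52),(480,467),(125,476)]]
    print(np.round(k,4),np.mean(k,0))
E
```

```text
start tri (array([0.4992, 0.1908, 0.0922]), np.float64(1.2)) key tri (array([0.5916, 0.1969, 0.0915]), np.float64(2.5)) rib (array([0.5252, 0.1168, 0.1009]), np.float64(0.4))
planes start [0.49845539 0.186487   0.097     ] [0.49852806 0.19051855 0.097     ] key [0.59060048 0.1917983  0.097     ] [0.58981741 0.19677796 0.097     ]
bezel [0.50098459 0.11509269 0.087     ] 0.07129120371413858 0.038005101122636574 0.07819126984983789
[0.503336   0.11571384 0.087     ]
[[-0.916  0.401 -0.001]
 [ 0.401  0.916 -0.002]
 [-0.    -0.002 -1.   ]]
[[0.6495 0.2422 0.075 ]
 [0.6513 0.0672 0.075 ]
 [0.4445 0.0642 0.075 ]
 [0.4425 0.2394 0.075 ]] [0.54695447 0.15326298 0.075     ]
```

Both views agree to about 2–4 mm. Rocker pivot is about (0.501, 0.115) with yaw 0.078, and its bezel measures 71x38 mm against 72x38 stated. Button is about (0.499, 0.190) and key about (0.590, 0.197). Moving to the rocker at a safe height with the fingers shutting.

Request:
play_rows(moves=[[[-30, -23, 0], 0, 0], [[-60, -46, 0], 0, 0], [[-90, -69, 0], 0, 0], [[-120, -92, 0], 0, 0], [[-150, -115, 0], 0, 0]])

```text
time: 0.52
tcp_pos: [0.3525, 0.428, 0.2221]
orientation: [0.205, 0.979, -0.0, -0.0]
contact_force: [0.2, 0.3, -0.2]
width: 0.0616
```

Request:
play_rows(moves=[[[-30, -23, 0], 0, 0], [[-60, -46, 0], 0, 0], [[-90, -69, 0], 0, 0], [[-120, -92, 0], 0, 0], [[-150, -115, 0], 0, 0]])

```text
time: 0.93
tcp_pos: [0.4437, 0.2625, 0.2223]
orientation: [0.205, 0.979, -0.0, -0.0]
contact_force: [0.7, 1.5, 0.4]
width: 0.0281
```

Request:
play_rows(moves=[[[-30, -23, 0], -0.1, 0], [[-60, -46, 0], -0.2, 0], [[-90, -69, 0], -0.3, 0], [[-120, -92, 0], -0.4, 0], [[-132, -103, 0], -0.49, 0]])

```text
time: 1.35
tcp_pos: [0.5249, 0.1109, 0.2224]
orientation: [-0.038, 0.999, -0.001, 0.0]
contact_force: [0.0, -0.2, 1.0]
width: 0.0016
```

Request:
play_rows(moves=[[[0, 0, 0], 0, 0], [[0, 0, 0], 0, 0]])

```text
time: 1.52
tcp_pos: [0.5229, 0.1162, 0.2222]
orientation: [-0.037, 0.999, 0.0, -0.0]
contact_force: [0.5, 0.9, -0.6]
width: 0.0005
```

Run:
```python
from h import *
s,r=tool();print(s["tcp_pos"],r.round(3),s["width"],s["contact_force"],s["time"]);print(to([.523,.1168,.14]))
```

```text
[0.52285036 0.11617041 0.22215322] [[-0.997 -0.073 -0.001]
 [-0.073  0.997  0.   ]
 [ 0.001  0.    -1.   ]] 0.0005389067061320497 [ 0.49566353  0.87527486 -0.584875  ] 1.5167
[-0.3  0.6 82.2]
```

Request:
play_rows(moves=[[[0, 0.5, 30], 0, 0], [[0, 0.5, 60], 0, 0], [[0, 0.5, 90], 0, 0], [[0, 0.5, 108], 0, 0], [[0, 0.5, 108], 0, 0]])

```text
time: 1.93
tcp_pos: [0.5186, 0.119, 0.11]
orientation: [-0.04, 0.999, -0.001, -0.004]
contact_force: [-1.4, 0.3, 0.3]
width: 0.0005
```

Run:
```python
from h import *
cv2.imwrite("pics/s1.png",cv2.resize(read_camera("side")[125:245,220:380],None,fx=5,fy=5,interpolation=cv2.INTER_CUBIC))
s,r=tool();print(s["tcp_pos"],s["contact_force"])
```

```text
[0.52038739 0.11913161 0.11251292] [0.5428517  0.66296964 0.40551498]
```

View pics/s1.png

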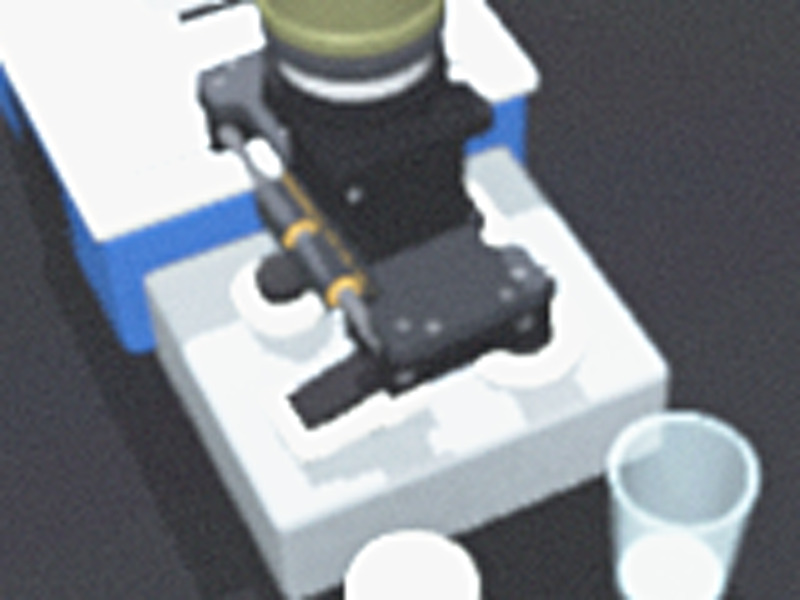

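The image shows the gripper above the rocker and clear of the dial, beaker and bottle. I let it settle before pressing.

Request:
play_rows(moves=[[[0, 0, 0], 0, 0], [[0, 0, 0], 0, 0]])

```text
time: 2.15
tcp_pos: [0.5239, 0.1188, 0.1164]
orientation: [-0.039, 0.999, 0.001, 0.001]
contact_force: [0.3, 0.8, -0.1]
width: 0.0006
```

Run:
```python
from h import *
s,r=tool();print(s["tcp_pos"],s["contact_force"],to([.523,.1168,.094]))
```

```text
[0.52392615 0.11880561 0.11637806] [ 0.3242108   0.76797139 -0.10522467] [ 1.1 -2.  22.4]
```

Request:
play_rows(moves=[[[0.5, -2, 3], 0, 0], [[0.5, -2, 6], 0, 0], [[0.5, -2, 9], 0, 0], [[0.5, -2, 11], 0, 0], [[0.5, -2, 11], 0, 0]])

```text
time: 2.57
tcp_pos: [0.5229, 0.1155, 0.1036]
orientation: [-0.038, 0.999, 0.0, 0.0]
contact_force: [0.1, 0.2, 0.7]
width: 0.0005
```

Request:
play_rows(moves=[[[0, 0, 2], 0, 0], [[0, 0, 4], 0, 0], [[0, 0, 6], 0, 0], [[0, 0, 7], 0, 0], [[0, 0, 7], 0, 0]])

```text
time: 2.98
tcp_pos: [0.5233, 0.1157, 0.0969]
orientation: [-0.039, 0.999, 0.0, 0.001]
contact_force: [2.7, -0.1, 2.6]
width: 0.0004
```

Contact at about 3 N. Continuing to the hard stop.

Request:
play_rows(moves=[[[0, 0, 1], 0, 0], [[0, 0, 2], 0, 0], [[0, 0, 3], 0, 0], [[0, 0, 3], 0, 0]])

```text
time: 3.32
tcp_pos: [0.5237, 0.1157, 0.0952]
orientation: [-0.039, 0.999, 0.0, 0.001]
contact_force: [1.2, -0.8, 10.3]
width: 0.0009
```

Request:
play_rows(moves=[[[0, 0, 1], 0, 0], [[0, 0, 2], 0, 0], [[0, 0, 2], 0, 0]])

```text
time: 3.57
tcp_pos: [0.5239, 0.1158, 0.0949]
orientation: [-0.039, 0.999, 0.001, 0.001]
contact_force: [-2.1, -0.2, 21.4]
width: 0.0002
```

Force rose to 21 N at z = 0.095, which is the predicted stop. Lifting and moving over the key, target (0.590, 0.197).

Request:
play_rows(moves=[[[0, 0, -15], 0, 0], [[0, 0, -35], 0, 0], [[0, 0, -60], 0, 0], [[-10, 10, -75], 0, 0], [[-30, 30, -75], 0, 0]])

```text
time: 3.98
tcp_pos: [0.5501, 0.1454, 0.1697]
orientation: [-0.037, 0.999, 0.0, 0.001]
contact_force: [2.1, -0.4, 1.2]
width: 0.0002
```

Request:
play_rows(moves=[[[-20, 20, 0], 0, 0], [[-42, 46, 0], 0, 0], [[-42, 46, 0], 0, 0], [[-42, 46, 0], 0, 0]])

```text
time: 4.32
tcp_pos: [0.5869, 0.1986, 0.1643]
orientation: [-0.04, 0.999, -0.001, -0.002]
contact_force: [0.4, -0.1, -0.9]
width: 0.0004
```

Run:
```python
from h import *
cv2.imwrite("pics/s2.png",cv2.resize(read_camera("side")[125:245,220:380],None,fx=5,fy=5,interpolation=cv2.INTER_CUBIC))
s,r=tool();print(s["tcp_pos"],s["contact_force"],to([.590,.197,.102]),s["time"])
```

```text
[0.58690663 0.19672147 0.16473851] [ 0.20496002 -0.60843907 -0.3191119 ] [-3.4  0.1 62.7] 4.3667
```

View pics/s2.png

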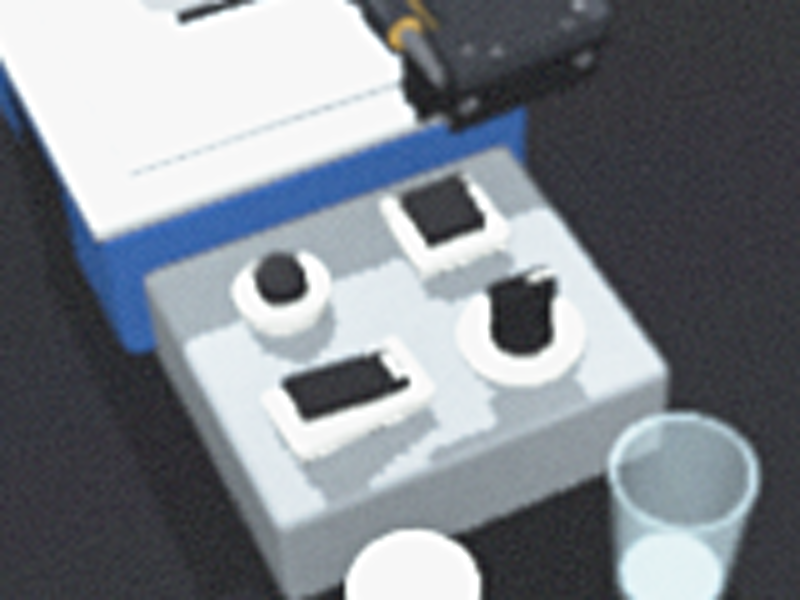

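The rocker is now tipped, with its rib end at (395,365) sitting low. The key and button are untouched. Descending on the key.

Request:
play_rows(moves=[[[-3, 0, 15], 0, 0], [[-3, 0, 30], 0, 0], [[-3, 0, 45], 0, 0], [[-3, 0, 58], 0, 0], [[-3, 0, 58], 0, 0]])

```text
time: 4.78
tcp_pos: [0.5886, 0.1951, 0.1052]
orientation: [-0.038, 0.999, -0.001, -0.003]
contact_force: [-0.2, 0.1, -0.5]
width: 0.0004
```

Request:
play_rows(moves=[[[0, 0, 0], 0, 0], [[0, 0, 0], 0, 0], [[0, 0, 0], 0, 0]])

```text
time: 5.03
tcp_pos: [0.5921, 0.1971, 0.1098]
orientation: [-0.038, 0.999, 0.0, 0.001]
contact_force: [0.6, 0.5, -1.0]
width: 0.0004
```

Request:
play_rows(moves=[[[2, 0, 3], 0, 0], [[2, 0, 6], 0, 0], [[2, 0, 9], 0, 0], [[2, 0, 12], 0, 0], [[2, 0, 12], 0, 0]])

```text
time: 5.45
tcp_pos: [0.5893, 0.197, 0.096]
orientation: [-0.039, 0.999, -0.0, -0.0]
contact_force: [-1.0, 0.5, 1.1]
width: 0.0002
```

Request:
play_rows(moves=[[[0, 0, 1], 0, 0], [[0, 0, 2], 0, 0], [[0, 0, 3], 0, 0], [[0, 0, 4], 0, 0], [[0, 0, 4], 0, 0]])

```text
time: 5.87
tcp_pos: [0.5894, 0.197, 0.0925]
orientation: [-0.039, 0.999, 0.0, -0.0]
contact_force: [-0.7, -0.6, 0.4]
width: 0.0002
```

Request:
play_rows(moves=[[[0, 0, 1], 0, 0], [[0, 0, 2], 0, 0], [[0, 0, 3], 0, 0], [[0, 0, 3], 0, 0]])

```text
time: 6.2
tcp_pos: [0.5895, 0.197, 0.0913]
orientation: [-0.039, 0.999, 0.0, 0.0]
contact_force: [-4.9, -1.2, 11.3]
width: 0.0006
```

Request:
play_rows(moves=[[[0, 0, 1], 0, 0], [[0, 0, 2], 0, 0], [[0, 0, 2], 0, 0]])

```text
time: 6.45
tcp_pos: [0.5896, 0.197, 0.0911]
orientation: [-0.039, 0.999, 0.001, 0.0]
contact_force: [-8.5, -2.7, 18.9]
width: 0.0003
```

Request:
play_rows(moves=[[[0, 0, -15], 0, 0], [[0, 0, -35], 0, 0], [[0, 0, -60], 0, 0], [[20, 0, -75], 0, 0], [[50, -3, -75], 0, 0]])

```text
time: 6.87
tcp_pos: [0.5434, 0.191, 0.1661]
orientation: [-0.038, 0.999, 0.001, 0.004]
contact_force: [0.6, -0.4, 0.9]
width: 0.0003
```

Request:
play_rows(moves=[[[25, 0, 0], 0, 0], [[40, 0, 0], 0, 0], [[40, 0, 0], 0, 0], [[40, 0, 0], 0, 0]])

```text
time: 7.2
tcp_pos: [0.5, 0.1872, 0.1627]
orientation: [-0.039, 0.999, 0.0, 0.001]
contact_force: [0.9, -0.8, -0.4]
width: 0.0007
```

Run:
```python
from h import *
cv2.imwrite("pics/s3.png",cv2.resize(read_camera("side")[125:245,220:380],None,fx=5,fy=5,interpolation=cv2.INTER_CUBIC))
s,r=tool();print(s["tcp_pos"],s["contact_force"],to([.499,.190,.102]),s["time"])
```

```text
[0.50072879 0.18713482 0.16275325] [ 0.23302124 -0.12462237  0.28350504] [ 1.6  3.  60.8] 7.25
```

View pics/s3.png

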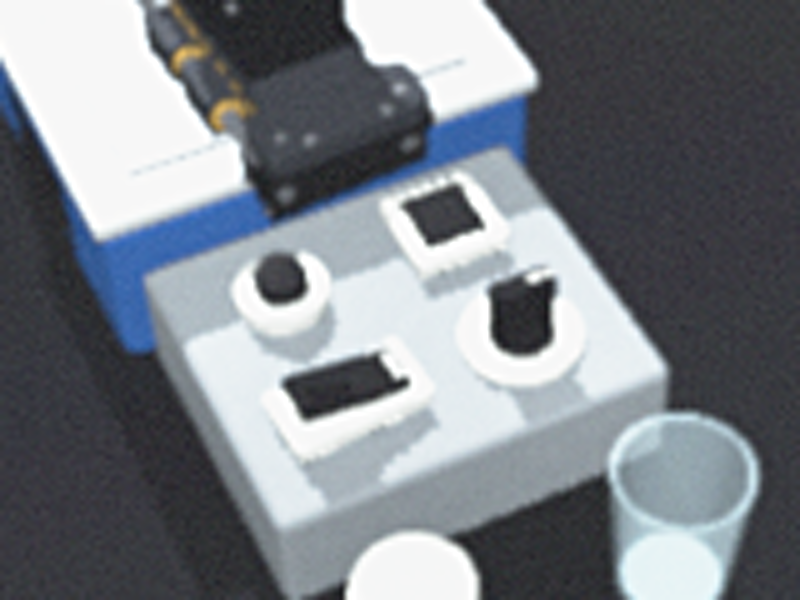

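The key at (445,213) now sits low in its bezel, and the rocker is still tipped. Pressing the round button.

Request:
play_rows(moves=[[[1.5, 3, 15], 0, 0], [[1.5, 3, 30], 0, 0], [[1.5, 3, 45], 0, 0], [[1.5, 3, 56], 0, 0], [[1.5, 3, 56], 0, 0]])

```text
time: 7.67
tcp_pos: [0.4975, 0.189, 0.1038]
orientation: [-0.038, 0.999, -0.001, -0.002]
contact_force: [-0.0, 0.2, -0.1]
width: 0.0004
```

Request:
play_rows(moves=[[[0, 0, 0], 0, 0], [[0, 0, 0], 0, 0], [[0, 0, 0], 0, 0]])

```text
time: 7.92
tcp_pos: [0.4992, 0.1901, 0.1075]
orientation: [-0.039, 0.999, 0.0, 0.001]
contact_force: [0.6, -0.7, 0.5]
width: 0.0004
```

Request:
play_rows(moves=[[[0, 0, 3], 0, 0], [[0, 0, 6], 0, 0], [[0, 0, 9], 0, 0], [[0, 0, 11], 0, 0], [[0, 0, 13], 0, 0]])

```text
time: 8.33
tcp_pos: [0.4984, 0.19, 0.0938]
orientation: [-0.039, 0.999, 0.0, 0.0]
contact_force: [-0.5, 0.0, 3.5]
width: 0.0006
```

Request:
play_rows(moves=[[[0, 0, 1.5], 0, 0], [[0, 0, 3], 0, 0], [[0, 0, 4], 0, 0], [[0, 0, 5], 0, 0], [[0, 0, 5], 0, 0]])

```text
time: 8.75
tcp_pos: [0.4985, 0.19, 0.0912]
orientation: [-0.039, 0.999, 0.0, 0.0]
contact_force: [-6.3, -2.9, 17.0]
width: 0.0007
```

Request:
play_rows(moves=[[[0, 0, 1], 0, 0], [[0, 0, 2], 0, 0], [[0, 0, 2], 0, 0]])

```text
time: 9.0
tcp_pos: [0.4986, 0.1901, 0.091]
orientation: [-0.039, 0.999, 0.001, 0.0]
contact_force: [-11.8, -4.4, 28.6]
width: 0.0006
```

Hard stop at z = 0.091, well over 5 N. Releasing and retracting straight up.

Request:
play_rows(moves=[[[0, 0, -10], 0, 0], [[0, 0, -30], 0, 0], [[0, 0, -60], 0, 0], [[0, 0, -90], 0, 0], [[0, 0, -120], 0, 0]])

```text
time: 9.42
tcp_pos: [0.4977, 0.1896, 0.2073]
orientation: [-0.039, 0.999, -0.0, -0.0]
contact_force: [0.6, -0.6, -0.3]
width: 0.0004
```

Request:
play_rows(moves=[[[0, 20, -20], 0, 0], [[0, 50, -40], 0, 0], [[0, 80, -40], 0, 0], [[0, 110, -40], 0, 0], [[0, 140, -40], 0, 0]])

```text
time: 9.83
tcp_pos: [0.4872, 0.3309, 0.2467]
orientation: [-0.038, 0.999, 0.0, 0.0]
contact_force: [-0.5, 0.7, 0.2]
width: 0.0002
```

Request:
play_rows(moves=[[[0, 0, 0], 0, 0], [[0, 0, 0], 0, 0], [[0, 0, 0], 0, 0], [[0, 0, 0], 0, 0]])

```text
time: 10.17
tcp_pos: [0.488, 0.3278, 0.2463]
orientation: [-0.038, 0.999, -0.0, -0.0]
contact_force: [-0.5, -1.1, 0.3]
width: 0.0006
```

Run:
```python
from h import *
cv2.imwrite("pics/s4.png",cv2.resize(read_camera("side")[125:245,220:380],None,fx=5,fy=5,interpolation=cv2.INTER_CUBIC))
cv2.imwrite("pics/t4.png",read_camera("top"))
s,r=tool();print(s["tcp_pos"],s["contact_force"],s["time"],abs(s["dq"]).max())
```

```text
[0.48803324 0.3279722  0.24665545] [-1.19475857 -0.660587    0.50534408] 10.2667 0.0062893965045219356
```

View pics/s4.png

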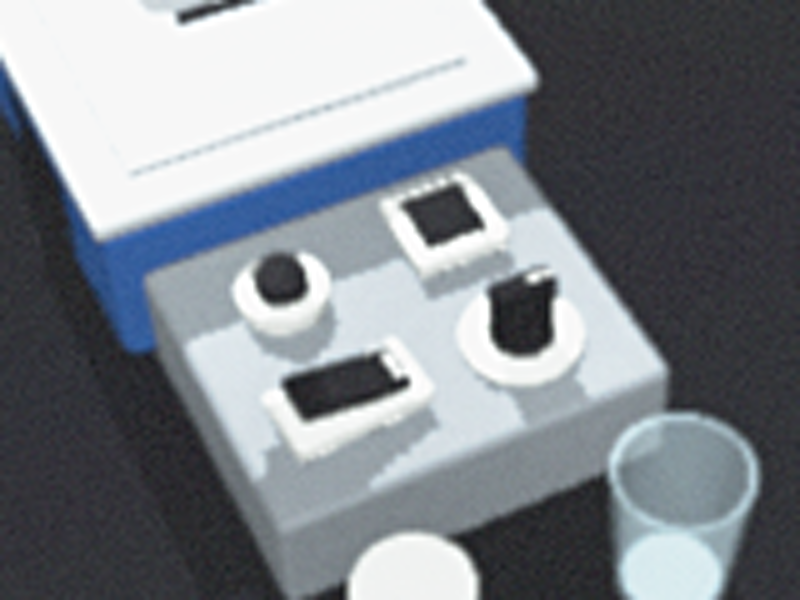

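View pics/t4.png

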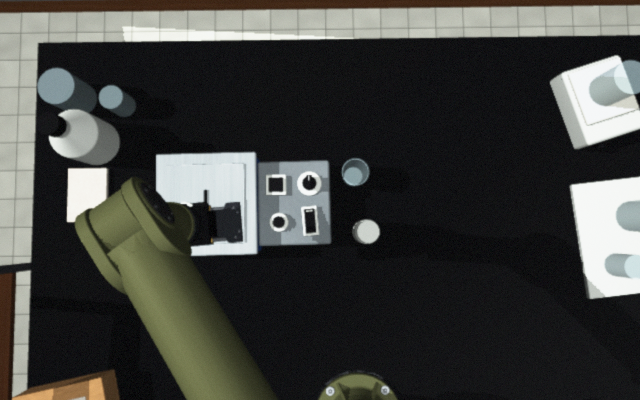

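The rocker is tipped at (355,380), the key is down at (445,213) and the button is back out at (280,278). The dial, beaker and bottle have not moved, and the arm is 0.11 m clear above the tank.

```bash
python3 -c "
from workcell import *
print(sign_off())"
```

```text
the job is handed in; nothing more can be done
None
```

I pressed the three controls in the order asked, with the fingers closed, and handed the job in at about 10.3 s.

| Control | Where it stopped | Push force | Final camera check |
|---|---|---|---|
| Rocker | TCP z = 0.095 m, the predicted fully-over height | 21 N | Tipped over |
| Square key | TCP z = 0.091 m, its down height | 19 N | Low in its bezel |
| Round button | TCP z = 0.091 m, its fully-in height | 29 N | Back out |

- **Other items:** in the final pictures the dial, beaker and bottle look unmoved. The cap was hidden by the arm in the last top view, so I could not check it directly. The lowest part of the gripper body passed at least 25 mm above it by the given dimensions, and I saw no unexpected contact force in the readings.
- **Arm:** it finished about 0.11 m above the highest thing beneath it and reads no contact beyond sensor noise (about 1 N).
- **Disagreement:** the two cameras differed by up to 5 mm in y on the button and key positions. I used the top view, and the presses landed where intended.

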